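Fetch the hot-air nozzle from behind the jars

TASK

The brass hot-air nozzle stands at the back of the blue caddy, hemmed in by the flux jar, the cleaner bottle and the screw tin: first set all three upright on the black side mat, then stand the nozzle in the black cup of the nozzle stand, and only then put the jar, the bottle and the tin back in the caddy, each on the same grey pad it came from. Keep the three containers upright throughout, and leave the open phone and the orange spudger where they lie.

Things in the scene. Friction and masses are not known exactly. Their poses are not given: they have to be found in the camera images.
- flux_jar: Amber glass jar with a yellow lid, round and closed, 56 mm high: glass 38 mm in diameter up to 40 mm, lid 40 mm in diameter above. 50 to 120 g. Starts on one of the caddy's three grey pads. Its origin is the centre of its underside, z up.
- cleaner_bottle: White plastic bottle with a green cap, closed: body 38 mm in diameter up to 52 mm, tapering to 61 mm, cap 24 mm in diameter up to 76 mm. 60 to 130 g. Starts on one of the caddy's three grey pads. Its origin is the centre of its underside, z up.
- screw_tin: Round steel tin with a red lid, closed, 52 mm high: tin 42 mm in diameter up to 40 mm, lid 43 mm above. 80 to 170 g. Starts on one of the caddy's three grey pads. Its origin is the centre of its underside, z up.
- nozzle: Brass hot-air nozzle, standing: a skirt 34 mm in diameter up to 28 mm, narrowing to a spout 16 mm in diameter, 46 mm high in all. 40 to 85 g. Starts on the white pad of the caddy, between the containers, about 10 mm from each. Its origin is the centre of its underside, z up.
- caddy: Fixed blue tray, floor 5 mm thick, rim 14 mm high, x = -85 to 45 mm, y = +-88 mm. Origin on the table below the middle of the white nozzle pad. Grey pads, 50 mm in diameter, at x, y = (-48, 0), (0, 48), (0, -48) mm. A wall behind the nozzle at x = 28 to 36 mm is 40 mm wide and 40 mm high. Its -x side faces roughly to the robot (yaw within 0.3 rad).
- side_mat: Fixed black rubber mat, 220 mm (its x) by 150 mm (its y), 3 mm thick, flat, to one side of the caddy (left or right). Origin at the centre of its underside. The spudger lies along its x at y = about +60 mm; the rest is free.
- nozzle_stand: Fixed aluminium plate, 10 mm thick, x = -50 to 110 mm, y = +-55 mm, on the other side of the caddy, with an open black cup: inner diameter 50 mm, floor 12 mm and rim 20 mm above the table (fingers beside the nozzle do not fit inside). Origin on the table below the middle of the cup. Two other nozzles are fixed on it at x = 85, y = +-30 mm, 46 mm high.
- spudger: Orange plastic spudger (flat prying stick), 130 x 11 x 6 mm, lying on the side mat along its edge; leave it. Origin at the centre of its underside, x along its length.
- phone: Opened black phone, 72 (x) x 148 (y) x 9 mm, lying flat on the bench between robot and caddy; leave it. Its origin is the centre of its underside, z up.
There are look-alikes about, which are no part of the job. What is shaped like the cleaner_bottle but pink is not meant.

How it is judged:
By the outcome, as a careful person would: the job done as asked, in the order asked, and still so for the second after the job is handed in, with the robot touching nothing.
It also fails if it takes over 144 s, if anything falls off the work surface, if the arm or the gripper's body presses on something with over 40 N, if the wrist force passes 120 N, or if a joint passes its speed limit or range.

ROBOT

A 6-joint arm with a two-finger parallel gripper is mounted at the origin on the work surface. World frame = base frame: x ahead of the robot, y to its left, z up, the work surface at z = 0. Lengths are in m, angles in rad, forces in N, time in s.
With the tool pointing down it reaches from about 0.4 to 0.825 m from the base axis. Payload 7 kg.
Tool frame: the origin (TCP) lies between the finger pads; the fingertips stand 22 mm ahead of it and the grasp point (between the pads) lies 3 mm ahead of it; z points along the fingers, y is the line along which they close (so a half turn about z gives the same grasp; the last joint's range is limited). The gripper opens to 88 mm and grips with 3 to 60 N. Pads are 19 mm wide; open, the fingers measure 130 mm over their backs; the gripper's body (78 mm by 193 mm) begins 47 mm behind the grasp point.
Start: joints at [-0.96, 0.359, 0.012, 0, -1.224, -0.288], TCP at [0.214, -0.64, 0.249] pointing down, gripper open.
Joint ranges: [-3.07, 3.07], [-1.43, 2.12], [-1.02, 1.25], [-3.03, 1.67], [-3.05, -0], [-3.03, 3.03]. Speed limits (rad/s): [2.39, 2.39, 3.01, 3.14, 3.14, 3.14].

INTERFACE

Orientations are given as a rotation vector (axis times angle).
In Python, from rig import r gives the robot as it stands.
- The arm moves only by the shell command python3 -m inch 'ROWS'. ROWS is JSON, a list that holds one entry, the list of rows, each a list of 7 numbers: the gripper's target within -1 to 1 (fully open at 1, half-way at 0, shut at -1), then the shift along the world's x, y, z in cm, then the turn, a rotation vector about the world's x, y, z in degrees. A call has 1 to 10 rows; each row is the pose to reach, as a shift and turn from the pose commanded when the call began; what a row does not reach only later rows make up. A row lasts 1/12 s, in which the tool goes at most 41.7 mm and 7.16 degrees, less where a joint would pass 70% of its speed; a pose out of reach is approached as far as the arm can. A call with a gripper value outside its range is refused whole. The fingers move at their own pace and stop on an object; the grip force is fixed at half the most. Time passes only in rows, so rows that repeat a pose let the fingers close. It gives the time, the measured TCP pose, the force, the opening and the grip force at its end, in the units of the state.
- r.get_state(): the state, without advancing time (a new reading comes with each control period).
- r.read_camera(name): name is "scene" or "side" or "wrist"; returns the picture (384x512x3 uint8, red, green, blue); there is no depth.
- r.calibration(name): a dict with "mtx" (3x3 intrinsics, pixels), "xyz" and "orientation" of the camera in the world. Camera axes: x right, y down, z forward; pixel columns grow to the right and rows downward; lengths in m; the calibration is good to about 2 mm. A picture is of the moment at which its call begins: read the wrist's pose just before it. calibration takes no time and is no camera call; for the wrist camera it gives the pose at the moment of the call.
- r.finish_job(): hands the job in; it is judged then, once.
The state is a dict: "clock": time; "q": joint angles; "qvel": joint speeds; "effort": joint torques, N m; "eef_pos": TCP position; "tcp_rot": TCP orientation; "contact_force": force on the tool from outside, world axes, zero at the start; "torque": the same for the moment, N m; "opening": finger opening in m; "grip_force": force on a finger pad.
Only numpy, scipy, OpenCV 4.12 (cv2) and the standard library are available. Lean on these libraries where they do the work, as an engineer would, in place of code of your own. Each camera call takes 0.05 s, during which the arm holds its last target. There are 200 camera calls.

## Working session

There is one attempt and no reset: what is moved stays moved. The work goes in short steps, Python scripts to look and compute and a shell command to move; the robot and the scene stay as the last step left them, time stands still between calls to the robot, and variables do not carry over. Pictures are saved under pics/ and viewed, at most 14 in all, crops included, and the job is handed in when it is done.

```bash
ls; mkdir -p pics; python3 - <<'E'
from rig import r
import cv2,numpy as np
s=r.get_state();print(s)
for n in("scene","side"):
    cv2.imwrite(f"pics/{n}0.png",r.read_camera(n)[:,:,::-1]);print(n,r.calibration(n))
E
```

```text
pics
{'clock': 0.0, 'q': array([-9.59896021e-01,  3.59385719e-01,  1.10546936e-02, -3.62718811e-04,
       -1.22410224e+00, -2.88123452e-01]), 'qvel': array([-0.00111159,  0.00215478,  0.00013837,  0.00107205,  0.00010679,
       -0.0003979 ]), 'effort': array([-9.45727516e-04, -5.82717741e+01,  2.93057048e+01,  6.99700758e+00,
        6.83663209e-03, -1.48757731e-04]), 'eef_pos': array([ 0.21395974, -0.63970795,  0.24761934]), 'tcp_rot': array([ 5.04561984e-01, -3.10039933e+00, -2.54831385e-03]), 'contact_force': array([ 0.15303935, -0.24177267,  0.84874005]), 'torque': array([-0.00486966, -0.00806747,  0.0155398 ]), 'grip_force': 0.0, 'opening': 0.08769206424235498}
scene {'mtx': array([[397.63156203,   0.        , 254.7551983 ],
       [  0.        , 397.63156203, 190.10239508],
       [  0.        ,   0.        ,   1.        ]]), 'xyz': array([1.10585505, 0.12140102, 0.73149523]), 'orientation': array([-1.70680263, -1.93721885,  0.74183895])}
side {'mtx': array([[401.20344622,   0.        , 255.17766936],
       [  0.        , 401.20344622, 195.27531633],
       [  0.        ,   0.        ,   1.        ]]), 'xyz': array([0.18639049, 0.81343016, 0.51892078]), 'orientation': array([-0.5278061 ,  2.50227333, -1.48537254])}
```

View pics/scene0.png

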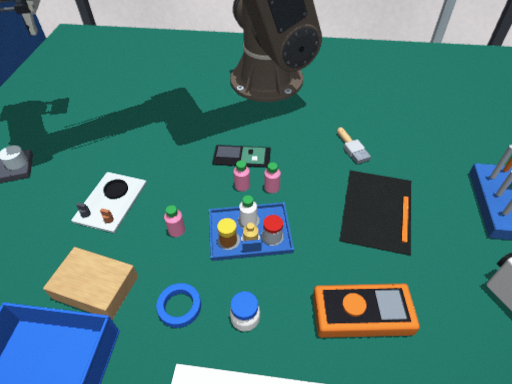

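View pics/side0.png

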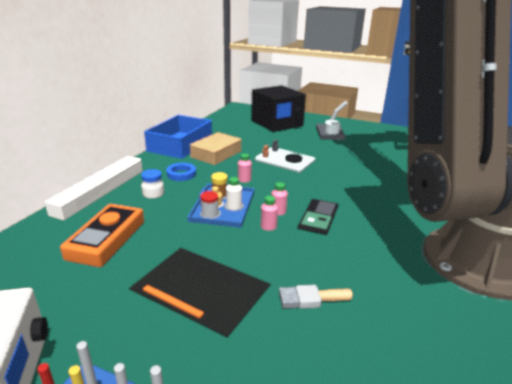

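The scene view shows the caddy at about (250,230): yellow jar (228,230), white bottle (248,212), red tin (273,230) and nozzle (251,235). The mat is at (378,210) on the +y side, and the stand is at (110,200) with its cup at (116,188). Pink decoys stand at (242,177), (272,180) and (174,222).

```bash
cat > h.py <<'E'
import cv2,numpy as np
from scipy.spatial.transform import Rotation as R
def ray(c,uv):
    d=np.linalg.inv(c["mtx"])@[uv[0],uv[1],1.]
    return np.array(c["xyz"]),R.from_rotvec(c["orientation"]).apply(d)
def plane(c,uv,z):
    o,d=ray(c,uv); return o+d*(z-o[2])/d[2]
def tri(c1,u1,c2,u2):
    o1,d1=ray(c1,u1);o2,d2=ray(c2,u2)
    A=np.stack([d1,-d2],1);t=np.linalg.lstsq(A,o2-o1,rcond=None)[0]
    p,q=o1+d1*t[0],o2+d2*t[1]; return (p+q)/2,np.linalg.norm(p-q)
def proj(c,p):
    x=R.from_rotvec(c["orientation"]).inv().apply(np.asarray(p)-c["xyz"]);x=c["mtx"]@x;return x[:2]/x[2]
HSV=dict(yellow=((22,140,110),(33,255,255)),red=((0,170,90),(7,255,255)),green=((50,130,60),(75,255,255)),
 orange=((7,170,150),(18,255,255)),blue=((108,150,60),(125,255,255)),pink=((160,80,100),(178,255,255)),black=((0,0,0),(180,255,45)),brass=((15,80,100),(24,255,255)))
def blobs(im,col,amin=15,roi=None):
    h=cv2.cvtColor(im,cv2.COLOR_RGB2HSV);m=cv2.inRange(h,*map(np.array,HSV[col]))
    if roi: k=np.zeros_like(m);k[roi[1]:roi[3],roi[0]:roi[2]]=255;m&=k
    n,l,st,ce=cv2.connectedComponentsWithStats(m)
    return [(st[i],ce[i].round(1),np.argwhere(l==i)[:,::-1]) for i in range(1,n) if st[i][4]>=amin]
E
python3 - <<'E'
from h import *
from rig import r
for n in("scene","side"):
    im=cv2.imread(f"pics/{n}0.png")[:,:,::-1].copy();roi=(50,150,300,260) if n=="scene" else (130,140,300,240)
    for c in("yellow","red","green","blue","pink","brass"):
        for st,ce,p in blobs(im,c,12,roi): print(n,c,st,ce)
im=cv2.imread("pics/scene0.png")[:,:,::-1].copy();c=r.calibration("scene")
for col,roi,z in(("black",(335,165,420,255),.003),("orange",(395,190,415,245),.009),("blue",(200,195,300,262),.014),("black",(205,140,280,172),.009),("black",(95,170,135,202),.02)):
    b=max(blobs(im,col,15,roi),key=lambda b:b[0][4])
    box=cv2.boxPoints(cv2.minAreaRect(b[2].astype(np.float32)));
    hull=cv2.convexHull(b[2].astype(np.int32));q=cv2.approxPolyDP(hull,4,True)[:,0]
    print(col,roi,b[1],plane(c,b[1],z).round(3));print([ (tuple(map(int,u)),plane(c,u,z)[:2].round(3).tolist()) for u in q])
E
```

```text
scene yellow [218 219  18  19 276] [226.6 227.7]
scene red [264 216  19  17 255] [272.8 223.8]
scene green [236 160  10  11  87] [240.6 164.9]
scene green [267 162  11  11  84] [272.1 166.9]
scene green [242 195  11  12  97] [247.3 200.5]
scene green [166 205  11  12 102] [171.1 210.4]
scene blue [ 210  203   83   57 1987] [249.3 233.5]
scene pink [234 167  15  24 277] [241.5 179.3]
scene pink [265 170  15  23 283] [271.8 181.2]
scene pink [164 211  21  26 319] [174.8 224.5]
scene pink [263 215  16  10  20] [269.  217.4]
scene brass [243 223  15  17 183] [250.2 232. ]
scene brass [219 232  17   6  26] [227.5 235.5]
scene brass [ 65 247  48  13 318] [ 84.  255.2]
side yellow [212 173  15  11 136] [218.9 178.2]
side red [202 192  16  10 121] [209.7 196.6]
side green [241 153   8   6  43] [244.4 155.6]
side green [228 177  10   7  55] [232.9 180. ]
side green [275 182  10   7  63] [279.7 185.1]
side green [265 195   9   9  59] [268.8 199.2]
side blue [146 140  48  18 616] [169.1 146.7]
side blue [167 164  28  16 325] [180.7 171.4]
side blue [142 171  18  11 158] [151.  175.7]
side blue 
[... 473 characters left out ...]
71), [0.385, 0.259])]
orange (395, 190, 415, 245) [404.9 219. ] [0.528 0.374 0.009]
[((406, 196), [0.459, 0.384]), ((403, 241), [0.589, 0.363])]
blue (200, 195, 300, 262) [249.3 233.5] [0.613 0.032 0.014]
[((292, 251), [0.646, 0.128]), ((212, 259), [0.686, -0.036]), ((210, 210), [0.559, -0.067]), ((282, 203), [0.519, 0.096])]
black (205, 140, 280, 172) [225.  160.7] [ 0.392 -0.063  0.009]
[((240, 156), [0.37, -0.027]), ((235, 165), [0.404, -0.035]), ((213, 163), [0.403, -0.092]), ((215, 153), [0.366, -0.094])]
black (95, 170, 135, 202) [115.5 188.6] [ 0.527 -0.304  0.02 ]
[((127, 187), [0.518, -0.279]), ((117, 197), [0.552, -0.291]), ((104, 190), [0.534, -0.33]), ((114, 180), [0.5, -0.318])]
```

```bash
python3 - <<'E'
from h import *
from rig import r
a,b=r.calibration("scene"),r.calibration("side")
for n,u,v in(("jar lid",(226.6,227.7),(218.9,178.2)),("tin lid",(272.8,223.8),(209.7,196.6)),("bottle cap",(247.3,200.5),(232.9,180)),
 ("pinkA",(240.6,164.9),(279.7,185.1)),("pinkB",(272.1,166.9),(268.8,199.2)),("pinkC",(171.1,210.4),(244.4,155.6)),("nozzle",(250.2,232),(218.6,185))):
    p,e=tri(a,u,b,v);print(n,p.round(4),round(e,4))
print("yaw caddy edge",np.degrees(np.arctan2(.096+.067,.519-.559)),"mat",np.degrees(np.arctan2(.374-.402,.617-.403)))
w=r.calibration("wrist");print(w);s=r.get_state();M=R.from_rotvec(s["tcp_rot"]);print(M.as_matrix().round(2),(M.inv().apply(w["xyz"]-s["eef_pos"])).round(3),(M.inv()*R.from_rotvec(w["orientation"])).as_matrix().round(2))
E
```

```text
jar lid [ 0.6295 -0.013   0.0519] 0.0014
tin lid [0.6056 0.0816 0.05  ] 0.003
bottle cap [0.5711 0.0234 0.0762] 0.0007
pinkA [ 0.4613 -0.0088  0.0711] 0.002
pinkB [0.4599 0.0654 0.0708] 0.0002
pinkC [ 0.6125 -0.1345  0.0714] 0.0024
nozzle [0.6194 0.0291 0.0464] 0.0249
yaw caddy edge 103.7878529163268 mat -7.454298812748476
{'mtx': array([[291.36597995,   0.        , 254.31096386],
       [  0.        , 291.36597995, 192.32918491],
       [  0.        ,   0.        ,   1.        ]]), 'xyz': array([ 0.13754163, -0.66545876,  0.38341768]), 'orientation': array([1.72263881, 2.39149404, 0.36012155])}
[[-0.95 -0.32 -0.  ]
 [-0.32  0.95  0.  ]
 [ 0.    0.   -1.  ]] [ 0.081  0.    -0.136] [[-0.   -0.96 -0.29]
 [ 1.   -0.    0.  ]
 [-0.   -0.29  0.96]]
```

```bash
M='[1,17.5,32.5,0,0,0,-2.3]'; python3 -m inch '[[[1,17.5,32.5,0,0,0,-2.3],[1,17.5,32.5,0,0,0,-2.3],[1,17.5,32.5,0,0,0,-2.3],[1,17.5,32.5,0,0,0,-2.3],[1,17.5,32.5,0,0,0,-2.3],[1,17.5,32.5,0,0,0,-2.3],[1,17.5,32.5,0,0,0,-2.3],[1,17.5,32.5,0,0,0,-2.3],[1,17.5,32.5,0,0,0,-2.3],[1,17.5,32.5,0,0,0,-2.3]]]'
python3 -m inch '[[[1,17.5,32.5,0,0,0,-2.3],[1,17.5,32.5,0,0,0,-2.3],[1,17.5,32.5,0,0,0,-2.3],[1,17.5,32.5,0,0,0,-2.3],[1,17.5,32.5,0,0,0,-2.3],[1,17.5,32.5,0,0,0,-2.3],[1,17.5,32.5,0,0,0,-2.3],[1,17.5,32.5,0,0,0,-2.3],[1,17.5,32.5,0,0,0,-2.3],[1,17.5,32.5,0,0,0,-2.3]]]'
python3 - <<'E'
from h import *
from rig import r
s=r.get_state();c=r.calibration("wrist");im=r.read_camera("wrist");cv2.imwrite("pics/w1.png",im[:,:,::-1])
print(s["q"].round(2),c["xyz"].round(3))
np.savez("w1.npz",**c)
for col in("yellow","red","green","brass"):
    for st,ce,p in blobs(im,col,80): print(col,st,ce)
E
```

```text
clock: 0.93
eef_pos: [0.3912, -0.3109, 0.2487]
tcp_rot: [-0.449, 3.108, 0.001]
contact_force: [-0.0, -1.0, 1.2]
opening: 0.0876
grip_force: 0.0
clock: 1.77
eef_pos: [0.5666, 0.0143, 0.2476]
tcp_rot: [0.386, -3.118, -0.0]
contact_force: [0.8, -1.4, 0.6]
opening: 0.0875
grip_force: 0.0
[ 0.37  0.18 -0.23 -0.   -1.16 -1.7 ] [ 0.488 -0.005  0.383]
yellow [205 201  32  33 873] [220.7 217.2]
yellow [258 206  16  17  90] [268.4 213.7]
red [284 201  34  33 901] [300.5 217.3]
green [248  60  23  26 445] [258.6  72.5]
green [317  77  25  25 461] [329.2  89.1]
green [252 172  21  23 362] [262.2 183.1]
green [104 174  25  22 422] [115.8 184.4]
brass [249 194  25  29 446] [259.9 205.6]
brass [497 206  15  23 138] [505.2 219.4]
brass [  0 208  64  26 792] [ 23.2 223.8]
brass [ 86 253  27  51 384] [ 93.6 279.9]
brass [396 253  27  51 385] [414.7 279.7]
brass [ 227  307  285   23 3805] [379.7 322.3]
```

View image.

View pics/w1.png

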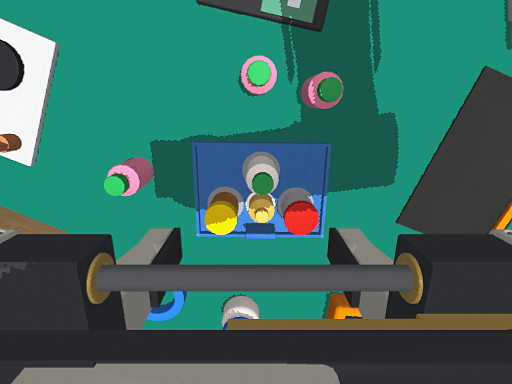

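```bash
python3 - <<'E'
from h import *
from rig import r
c=dict(np.load("w1.npz"));a=r.calibration("scene")
for n,u,v,z in(("jar",(220.7,217.2),(226.6,227.7),.055),("tin",(300.5,217.3),(272.8,223.8),.053),("bot",(262.2,183.1),(247.3,200.5),.077),("noz",(259.9,205.6),(250.2,232),.035)):
    p,e=tri(c,u,a,v);print(n,p.round(4),round(e,4),plane(c,u,z).round(4))
E
```

```text
jar [ 0.6288 -0.0127  0.0499] 0.0002 [ 0.6266 -0.0125  0.055 ]
tin [0.6057 0.0827 0.0482] 0.0005 [0.6039 0.0817 0.053 ]
bot [0.5685 0.0235 0.0726] 0.0007 [0.5673 0.0234 0.077 ]
noz [0.6127 0.0339 0.0195] 0.0008 [0.6075 0.0319 0.035 ]
```

The wrist view confirms the layout: caddy spanning (195..330, 143..235), bottle cap (262,183), jar lid (221,217), tin lid (300,217), nozzle (261,207). Triangulated positions agree with the pad geometry: origin (0.6165, 0.0347), yaw ≈13.8°. I'll grasp the bottle first.

```bash
python3 -m inch '[[[0.6,0.3,0.9,-3,0,0,0],[0.6,0.3,0.9,-7,0,0,0],[0.6,0.3,0.9,-11,0,0,0],[0.6,0.3,0.9,-15,0,0,0],[0.6,0.3,0.9,-18,0,0,0],[0.6,0.3,0.9,-20,0,0,0],[0.6,0.3,0.9,-20,0,0,0],[0.6,0.3,0.9,-20,0,0,0],[0.6,0.3,0.9,-20,0,0,0]]]'
python3 -m inch '[[[-1,0,0,0,0,0,0],[-1,0,0,0,0,0,0],[-1,0,0,0,0,0,0],[-1,0,0,0,0,0,0],[-1,0,0,0,0,0,0],[-1,0,0,0,0,0,0],[-1,0,0,0,0,0,0],[-1,0,0,0,0,0,0]]]'
```

```text
clock: 2.57
eef_pos: [0.5679, 0.0186, 0.0499]
tcp_rot: [-0.38, 3.117, -0.0]
contact_force: [0.2, 0.1, -0.2]
opening: 0.07
grip_force: 0.0
clock: 3.23
eef_pos: [0.5674, 0.0191, 0.049]
tcp_rot: [-0.38, 3.118, 0.0]
contact_force: [-0.7, 1.6, 5.8]
opening: 0.0375
grip_force: 30.0
```

```bash
python3 -m inch '[[[-1,0,0,3,0,0,0],[-1,0,0,6,0,0,0],[-1,0,0,9,0,0,0],[-1,-1.5,3,11,0,0,0],[-1,-3,6,11,0,0,0],[-1,-4.5,9,11,0,0,0],[-1,-6.2,12.5,11,0,0,0],[-1,-7.9,16,11,0,0,0],[-1,-9.7,19.5,11,0,0,0],[-1,-11.4,23,11,0,0,0]]]'
python3 -m inch '[[[-1,-1.5,3,0,0,0,0],[-1,-2.5,5,0,0,0,0],[-1,-3.4,6.3,0,0,0,0],[-1,-3.4,6.3,-3,0,0,0],[-1,-3.4,6.3,-6,0,0,0],[-1,-3.4,6.3,-8,0,0,0],[-1,-3.4,6.3,-9.5,0,0,0],[-1,-3.4,6.3,-10.5,0,0,0],[-1,-3.4,6.3,-10.9,0,0,0],[-1,-3.4,6.3,-11,0,0,0]]]'
python3 - <<'E'
from h import *
from rig import r
for n in("scene","side"): cv2.imwrite(f"pics/{n}1.png",cv2.resize(r.read_camera(n)[140:300,200:440] if n=="scene" else r.read_camera(n)[150:350,120:320],None,fx=2,fy=2)[:,:,::-1])
print(r.get_state()["contact_force"],r.get_state()["q"].round(2))
E
```

```text
clock: 4.07
eef_pos: [0.4516, 0.2499, 0.1583]
tcp_rot: [0.379, -3.118, 0.0]
contact_force: [1.4, -0.2, -1.1]
opening: 0.0373
grip_force: 30.0
clock: 4.9
eef_pos: [0.4189, 0.3115, 0.0479]
tcp_rot: [0.38, -3.118, 0.002]
contact_force: [0.3, -0.6, -1.1]
opening: 0.0377
grip_force: 30.0
[ 0.19115686 -0.22836088 -1.3966451 ] [ 1.02  0.33 -0.56  0.   -0.67 -2.34]
```

View pics/side1.png

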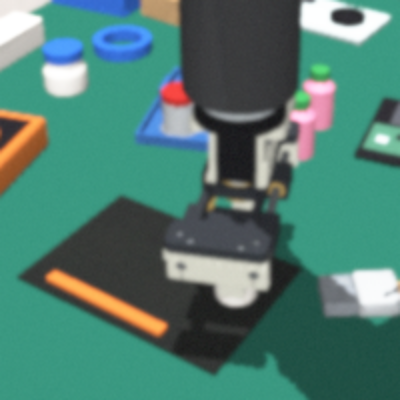

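The side view shows the bottle at crop (237,295), inside the mat's robot-side end and clear of the spudger. I'll lower it to contact.

```bash
python3 -m inch '[[[-1,0,0,-0.1,0,0,0],[-1,0,0,-0.1,0,0,0],[-1,0,0,-0.1,0,0,0]]]'; python3 -m inch '[[[-1,0,0,-0.1,0,0,0],[-1,0,0,-0.1,0,0,0],[-1,0,0,-0.1,0,0,0]]]'
```

```text
clock: 5.25
eef_pos: [0.4193, 0.3122, 0.0483]
tcp_rot: [-0.38, 3.118, 0.002]
contact_force: [-1.1, 0.1, -0.1]
opening: 0.0372
grip_force: 30.0
clock: 5.5
eef_pos: [0.4193, 0.3122, 0.047]
tcp_rot: [-0.38, 3.118, 0.001]
contact_force: [-1.7, 0.4, 2.9]
opening: 0.0374
grip_force: 30.0
```

```bash
python3 -m inch '[[[0.3,0,0,0,0,0,0],[0.3,0,0,0,0,0,0],[0.3,0,0,0,0,0,0],[0.4,0,0,3,0,0,0],[0.4,0,0,7,0,0,0],[0.6,0,0,11,0,0,0],[0.6,2,-3.5,13,0,0,7],[0.6,4,-7,13,0,0,14],[0.6,6,-10,13,0,0,21],[0.6,8,-13,13,0,0,28]]]'
python3 -m inch '[[[0.6,2,-3,0,0,0,7],[0.6,4,-6,0,0,0,14],[0.6,6,-9,0,0,0,21],[0.6,8,-12,0,0,0,28],[0.6,10,-15,0,0,0,35],[0.6,12,-18,0,0,0,42],[0.6,12.9,-19.5,0,0,0,49],[0.6,12.9,-19.5,0,0,0,56],[0.6,12.9,-19.5,0,0,0,62],[0.6,12.9,-19.5,0,0,0,62]]]'
python3 - <<'E'
from h import *
from rig import r
s=r.get_state();c=r.calibration("wrist");im=r.read_camera("wrist");cv2.imwrite("pics/w2.png",im[:,:,::-1])
Y=R.from_rotvec(s["tcp_rot"]).as_matrix()[:,1];print(s["eef_pos"],s["q"].round(2),np.degrees(np.arctan2(Y[1],Y[0])))
a=r.calibration("scene");sc=r.read_camera("scene")
for col in("yellow","red","green","brass"):
    for st,ce,p in blobs(im,col,80): print(col,st,ce,plane(c,ce,dict(yellow=.055,red=.053,green=.076,brass=.04)[col]).round(4))
E
```

```text
clock: 6.33
eef_pos: [0.4962, 0.1863, 0.1775]
tcp_rot: [-1.074, 2.951, 0.001]
contact_force: [0.4, 0.3, -0.2]
opening: 0.0705
grip_force: 0.0
clock: 7.17
eef_pos: [0.6247, -0.0084, 0.1759]
tcp_rot: [2.439, -1.979, -0.001]
contact_force: [0.4, 0.0, -0.0]
opening: 0.0705
grip_force: 0.0
[ 0.624666   -0.00844643  0.17591756] [ 0.3   0.33 -0.2  -0.   -1.04 -0.09] -168.12385609664506
yellow [ 230  166   43   45 1525] [251.  187.9] [ 0.6276 -0.013   0.055 ]
red [240 258  28   7 120] [253.9 261.6] [0.6091 0.0622 0.053 ]
red [238 291  32   8 159] [253.9 294.3] [0.6012 0.0998 0.053 ]
green [290  29  32  35 882] [305.4  46.1] [ 0.6115 -0.1332  0.076 ]
green [414 220  34  14 355] [429.6 227.8] [ 0.4676 -0.0156  0.076 ]
brass [ 234  159   39   84 1086] [254.  215.9] [0.618  0.0192 0.04  ]
brass [117 253  23  51 562] [125.8 278.2] [0.7378 0.1175 0.04  ]
brass [370 253  22  51 551] [383.  278.3] [0.4679 0.061  0.04  ]
brass [ 194  314  318   16 4045] [365.2 322.9] [0.4683 0.1204 0.04  ]
```

View pics/w2.png

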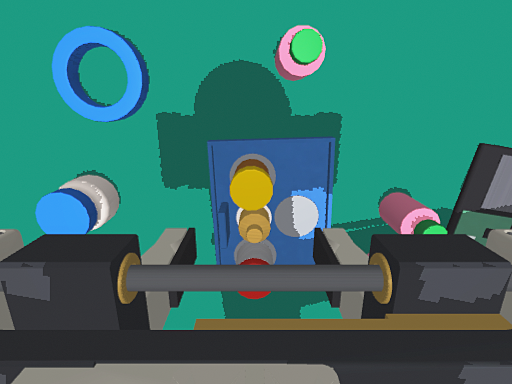

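The wrist view shows the jar lid at (251,188), the now empty pad at (297,215), the nozzle at (254,225) and the tin behind the bar. The measured jar position matches the commanded one, so I'll grasp it.

```bash
python3 -m inch '[[[0.6,0,0,-3,0,0,0],[0.6,0,0,-6,0,0,0],[0.6,0,0,-9,0,0,0],[0.6,0,0,-11,0,0,0],[0.6,0,0,-12.4,0,0,0],[0.6,0,0,-12.4,0,0,0],[0.6,0,0,-12.4,0,0,0]]]'
python3 -m inch '[[[-1,0,0,0,0,0,0],[-1,0,0,0,0,0,0],[-1,0,0,0,0,0,0],[-1,0,0,0,0,0,0],[-1,0,0,0,0,0,0],[-1,0,0,0,0,0,0],[-1,0,0,0,0,0,0],[-1,0,0,0,0,0,0]]]'
python3 - <<'E'
from rig import r
print(r.get_state()["q"].round(2))
E
```

```text
clock: 7.85
eef_pos: [0.6244, -0.0074, 0.0522]
tcp_rot: [2.432, -1.986, -0.001]
contact_force: [-0.2, 0.1, -0.4]
opening: 0.07
grip_force: 0.0
clock: 8.52
eef_pos: [0.6252, -0.0076, 0.0532]
tcp_rot: [-2.434, 1.984, -0.001]
contact_force: [-0.7, -0.1, 4.9]
opening: 0.0391
grip_force: 30.0
[ 0.3   0.46 -0.33  0.   -0.78 -0.1 ]
```

```bash
python3 -m inch '[[[-1,0,0,3,0,0,0],[-1,0,0,6,0,0,0],[-1,0,0,9,0,0,0],[-1,-1.2,3,11,0,0,0],[-1,-2.4,6,11,0,0,0],[-1,-3.8,9.5,11,0,0,0],[-1,-5.2,13,11,0,0,0],[-1,-6.4,16,11,0,0,0],[-1,-7.6,19,11,0,0,0],[-1,-8,20,11,0,0,0]]]'
python3 -m inch '[[[-1,-1.2,3,0,0,0,0],[-1,-2.4,6,0,0,0,0],[-1,-3.6,9,0,0,0,0],[-1,-4.5,11.3,0,0,0,0],[-1,-4.5,11.4,0,0,0,0],[-1,-4.5,11.4,-3,0,0,0],[-1,-4.5,11.4,-6,0,0,0],[-1,-4.5,11.4,-9,0,0,0],[-1,-4.5,11.4,-10.5,0,0,0],[-1,-4.5,11.4,-10.9,0,0,0]]]'
python3 -m inch '[[[-1,0,0,0,0,0,0],[-1,0,0,-0.1,0,0,0],[-1,0,0,-0.1,0,0,0]]]'
```

```text
clock: 9.35
eef_pos: [0.5432, 0.1954, 0.1623]
tcp_rot: [-2.437, 1.983, 0.001]
contact_force: [-0.6, -0.1, -0.5]
opening: 0.0392
grip_force: 30.0
clock: 10.18
eef_pos: [0.4982, 0.3042, 0.051]
tcp_rot: [2.43, -1.981, -0.0]
contact_force: [-9.8, -3.4, 23.1]
opening: 0.0394
grip_force: 30.0
clock: 10.43
eef_pos: [0.5, 0.3063, 0.0527]
tcp_rot: [-2.434, 1.985, 0.0]
contact_force: [0.4, 0.2, 0.5]
opening: 0.0388
grip_force: 30.0
```

```bash
python3 -m inch '[[[-1,0,0,-0.1,0,0,0],[-1,0,0,-0.1,0,0,0],[-1,0,0,-0.1,0,0,0]]]'; python3 -m inch '[[[-1,0,0,-0.1,0,0,0],[-1,0,0,-0.1,0,0,0],[-1,0,0,-0.1,0,0,0]]]'
```

```text
clock: 10.68
eef_pos: [0.4998, 0.3064, 0.0518]
tcp_rot: [-2.434, 1.985, 0.0]
contact_force: [0.3, -0.2, 0.1]
opening: 0.0395
grip_force: 30.0
clock: 10.93
eef_pos: [0.5, 0.3065, 0.0511]
tcp_rot: [-2.435, 1.984, -0.0]
contact_force: [-1.2, -0.9, 3.7]
opening: 0.0392
grip_force: 30.0
```

```bash
python3 -m inch '[[[0.2,0,0,0,0,0,0],[0.2,0,0,0,0,0,0],[0.3,0,0,0,0,0,0],[0.4,0,0,3,0,0,0],[0.6,0,0,6,0,0,0],[0.6,0,0,9,0,0,0],[0.6,1.4,-3,11,0,0,2],[0.6,2.8,-6,11,0,0,2],[0.6,4.2,-9,11,0,0,2],[0.6,5,-11,11,0,0,2]]]'
python3 -m inch '[[[0.6,1.4,-3,0,0,0,0],[0.6,2.8,-6,0,0,0,0],[0.6,4.2,-9,0,0,0,0],[0.6,5.5,-11.4,0,0,0,0],[0.6,5.5,-11.4,0,0,0,0],[0.6,5.5,-11.4,0,0,0,0]]]'
python3 -m inch '[[[0.6,0,0,0,0,0,0]]]'
python3 - <<'E'
from h import *
from rig import r
s=r.get_state();c=r.calibration("wrist");im=r.read_camera("wrist")
Y=R.from_rotvec(s["tcp_rot"]).as_matrix()[:,1];print(s["eef_pos"],np.degrees(np.arctan2(Y[1],Y[0])))
for col in("red","brass"):
    for st,ce,p in blobs(im,col,80): print(col,st,ce,plane(c,ce,dict(red=.053,brass=.04)[col]).round(4))
cv2.imwrite("pics/w3.png",im[:,:,::-1])
E
```

```text
clock: 11.77
eef_pos: [0.5504, 0.1945, 0.161]
tcp_rot: [-2.468, 1.942, -0.0]
contact_force: [-0.7, 0.9, 0.5]
opening: 0.0701
grip_force: 0.0
clock: 12.27
eef_pos: [0.605, 0.0808, 0.16]
tcp_rot: [2.466, -1.945, -0.001]
contact_force: [-0.2, 0.1, -1.2]
opening: 0.0704
grip_force: 0.0
clock: 12.35
eef_pos: [0.6045, 0.0822, 0.1602]
tcp_rot: [2.468, -1.943, -0.001]
contact_force: [0.4, 0.8, 1.0]
opening: 0.0702
grip_force: 0.0
[0.60452374 0.08216728 0.1601916 ] -166.42858642306058
red [ 229  173   48   48 1765] [252.6 196.8] [0.6051 0.0814 0.053 ]
brass [ 236  120   38   39 1111] [254.4 138.8] [0.6151 0.0336 0.04  ]
brass [117 253  23  51 567] [125.8 278.2] [0.7086 0.1995 0.04  ]
brass [370 253  22  51 556] [383.  278.3] [0.456  0.1387 0.04  ]
brass [ 194  314  318   16 4046] [365.2 322.9] [0.4548 0.1946 0.04  ]
```

Tin at (0.605, 0.0815), and the tool sits right above it (skipping the view). Descending to grip.

```bash
python3 -m inch '[[[0.6,0,0,-3,0,0,0],[0.6,0,0,-6,0,0,0],[0.6,0,0,-9,0,0,0],[0.6,0,0,-10.5,0,0,0],[0.6,0,0,-11,0,0,0],[0.6,0,0,-11,0,0,0]]]'
python3 -m inch '[[[-1,0,0,0,0,0,0],[-1,0,0,0,0,0,0],[-1,0,0,0,0,0,0],[-1,0,0,0,0,0,0],[-1,0,0,0,0,0,0],[-1,0,0,0,0,0,0],[-1,0,0,0,0,0,0]]]'
```

```text
clock: 12.9
eef_pos: [0.6038, 0.083, 0.0494]
tcp_rot: [2.469, -1.939, -0.002]
contact_force: [0.8, -0.8, 0.8]
opening: 0.0701
grip_force: 0.0
clock: 13.48
eef_pos: [0.6053, 0.0825, 0.0515]
tcp_rot: [-2.468, 1.941, -0.001]
contact_force: [-0.9, -0.1, 7.4]
opening: 0.0419
grip_force: 30.0
```

```bash
python3 -m inch '[[[-1,0,0,3,0,0,0],[-1,0,0,6,0,0,0],[-1,0,0,9,0,0,0],[-1,-0.4,3,10,0,0,0],[-1,-0.8,6.5,10,0,0,0],[-1,-1.3,10,10,0,0,0],[-1,-1.7,13.5,10,0,0,0],[-1,-2.1,17,10,0,0,0],[-1,-2.5,19.5,10,0,0,0],[-1,-2.5,20.5,10,0,0,0]]]'
python3 -m inch '[[[-1,0,0.2,0,0,0,0],[-1,0,0.3,-3,0,0,0],[-1,0,0.3,-6,0,0,0],[-1,0,0.3,-8.5,0,0,0],[-1,0,0.3,-9.7,0,0,0],[-1,0,0.3,-9.9,0,0,0],[-1,0,0.3,-9.9,0,0,0],[-1,0,0.3,-10,0,0,0],[-1,0,0.3,-10,0,0,0],[-1,0,0.3,-10,0,0,0]]]'; python3 -m inch '[[[-1,0,0,-0.1,0,0,0],[-1,0,0,-0.1,0,0,0],[-1,0,0,-0.1,0,0,0]]]'
```

```text
clock: 14.32
eef_pos: [0.5787, 0.2905, 0.15]
tcp_rot: [2.471, -1.939, -0.001]
contact_force: [0.5, 0.1, -1.3]
opening: 0.0422
grip_force: 30.0
clock: 15.15
eef_pos: [0.5804, 0.2907, 0.0519]
tcp_rot: [-2.467, 1.941, -0.001]
contact_force: [-0.3, 0.2, -1.4]
opening: 0.0422
grip_force: 30.0
clock: 15.4
eef_pos: [0.5798, 0.2904, 0.0499]
tcp_rot: [-2.469, 1.942, -0.0]
contact_force: [0.5, -0.4, -2.0]
opening: 0.0417
grip_force: 30.0
```

```bash
python3 -m inch '[[[-1,0,0,-0.1,0,0,0],[-1,0,0,-0.1,0,0,0],[-1,0,0,-0.1,0,0,0]]]'; 
python3 - <<'E'
from h import *
from rig import r
cv2.imwrite("pics/side2.png",cv2.resize(r.read_camera("side")[150:350,120:320],None,fx=2.5,fy=2.5)[:,:,::-1])
E
```

```text
clock: 15.65
eef_pos: [0.5798, 0.2904, 0.0486]
tcp_rot: [-2.469, 1.942, -0.0]
contact_force: [-0.8, -0.4, -1.1]
opening: 0.0422
grip_force: 30.0
```

View pics/side2.png

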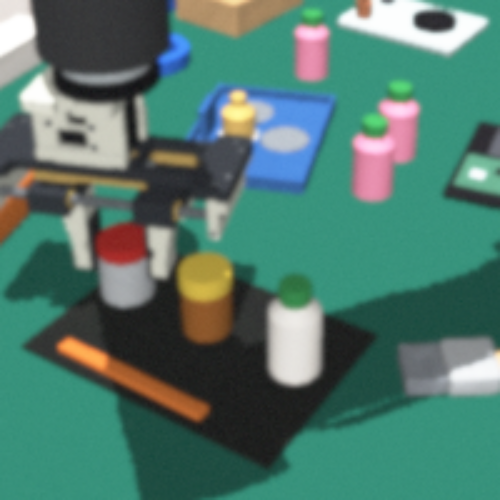

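The side view shows all three on or above the mat, with the tin at (125,300) close to the mat's far edge. I'll check the mat's pose before releasing.

```bash
python3 - <<'E'
from h import *
from rig import r
im=cv2.imread("pics/side0.png")[:,:,::-1].copy();c=r.calibration("side")
def quad(im,roi):
    b=max(blobs(im,"black",50,roi),key=lambda b:b[0][4])
    h=cv2.convexHull(b[2].astype(np.int32));return cv2.approxPolyDP(h,6,True)[:,0]
for n,roi in(("side",(120,240,280,340)),("scene",(330,160,425,265))):
    im=cv2.imread(f"pics/{n}0.png")[:,:,::-1].copy();c=r.calibration(n);q=quad(im,roi)
    P=np.array([plane(c,u,.003)[:2] for u in q]);print(n,q.tolist(),P.round(3).tolist(),P.mean(0).round(4))
    print([round(float(np.linalg.norm(P[i]-P[i-1])),3) for i in range(len(P))])
c=r.calibration("side");print("tin base",proj(c,[.58,.2905,.003]),"S3 px crop",(proj(c,[.58,.2905,.003])-[120,150])*2.5)
E
```

```text
Traceback (most recent call last):
ValueError: max() iterable argument is empty
```

```bash
python3 - <<'E'
from h import *
from rig import r
HSV["black"]=((0,0,0),(180,110,80))
for n,roi in(("side",(120,240,280,340)),("scene",(330,160,425,265))):
    im=cv2.imread(f"pics/{n}0.png")[:,:,::-1].copy();c=r.calibration(n)
    b=max(blobs(im,"black",50,roi),key=lambda b:b[0][4]);q=cv2.approxPolyDP(cv2.convexHull(b[2].astype(np.int32)),6,True)[:,0]
    P=np.array([plane(c,u,.003)[:2] for u in q]);print(n,q.tolist(),P.round(3).tolist(),P.mean(0).round(4))
    print([round(float(np.linalg.norm(P[i]-P[i-1])),3) for i in range(len(P))])
E
```

```text
side [[269, 284], [227, 336], [130, 288], [179, 249]] [[0.381, 0.258], [0.398, 0.403], [0.613, 0.376], [0.596, 0.235]] [0.4969 0.3182]
[0.216, 0.146, 0.216, 0.142]
scene [[410, 254], [340, 240], [350, 171], [410, 181]] [[0.616, 0.376], [0.599, 0.23], [0.385, 0.256], [0.403, 0.402]] [0.5007 0.316 ]
[0.215, 0.147, 0.215, 0.146]
```

```bash
python3 -m inch '[[[-1,-0.1,0,0.5,0,0,0],[-1,-0.5,0.1,0.5,0,0,0],[-1,-0.5,0.1,0.5,0,0,0],[-1,-0.5,0.1,0.1,0,0,0],[-1,-0.5,0.1,0,0,0,0],[-1,-0.5,0.1,0,0,0,0]]]';python3 -m inch '[[[-1,0,0,-0.1,0,0,0],[-1,0,0,-0.1,0,0,0],[-1,0,0,-0.1,0,0,0]]]';python3 -m inch '[[[-1,0,0,-0.1,0,0,0],[-1,0,0,-0.1,0,0,0],[-1,0,0,-0.1,0,0,0]]]'
```

```text
clock: 16.2
eef_pos: [0.5746, 0.2915, 0.0485]
tcp_rot: [2.469, -1.942, -0.0]
contact_force: [-0.8, 0.7, 0.5]
opening: 0.0423
grip_force: 30.0
clock: 16.45
eef_pos: [0.5747, 0.2916, 0.0484]
tcp_rot: [-2.469, 1.942, -0.0]
contact_force: [-4.7, 0.3, 7.3]
opening: 0.0421
grip_force: 30.0
clock: 16.7
eef_pos: [0.5748, 0.2916, 0.0483]
tcp_rot: [-2.469, 1.941, -0.0]
contact_force: [-7.5, 0.0, 15.1]
opening: 0.0421
grip_force: 30.0
```

```bash
python3 -m inch '[[[-1,0,0,0.15,0,0,0],[0.1,0,0,0.15,0,0,0],[0.1,0,0,0.15,0,0,0],[0.1,0,0,0.15,0,0,0],[0.1,0,0,0.2,0,0,0],[0.1,0,0,3,0,0,0],[0.4,0,0,6,0,0,0],[0.6,0,0,9,0,0,-4],[0.6,0.4,-3,12,0,0,-11],[0.6,0.8,-6,13,0,0,-18]]]'
python3 -m inch '[[[0.6,0.5,-3,0,0,0,-7],[0.6,1,-6,0,0,0,-14],[0.6,1.5,-9,0,0,0,-21],[0.6,2,-12,0,0,0,-28],[0.6,2.5,-15,0,0,0,-35],[0.6,3,-18,0,0,0,-42],[0.6,3.4,-19.7,0,0,0,-49],[0.6,3.4,-19.7,0,0,0,-56],[0.6,3.4,-19.7,0,0,0,-63],[0.6,3.4,-19.7,0,0,0,-70]]]'
python3 -m inch '[[[0.6,0,0,0,0,0,-2],[0.6,0,0,0,0,0,-2]]]'
python3 - <<'E'
from h import *
from rig import r
s=r.get_state();c=r.calibration("wrist");im=r.read_camera("wrist")
Y=R.from_rotvec(s["tcp_rot"]).as_matrix()[:,1];print(s["eef_pos"],np.degrees(np.arctan2(Y[1],Y[0])))
for col in("red","brass","yellow"):
    for st,ce,p in blobs(im,col,80): print(col,st,ce,plane(c,ce,.04).round(4))
cv2.imwrite("pics/w4.png",im[:,:,::-1]);np.savez("w4.npz",**c)
E
```

```text
clock: 17.53
eef_pos: [0.5845, 0.2328, 0.181]
tcp_rot: [-2.128, 2.303, -0.003]
contact_force: [1.2, -1.0, 0.5]
opening: 0.0681
grip_force: 0.0
clock: 18.37
eef_pos: [0.6167, 0.0335, 0.1763]
tcp_rot: [0.415, -3.114, 0.0]
contact_force: [0.3, -0.0, 0.3]
opening: 0.0701
grip_force: 0.0
clock: 18.53
eef_pos: [0.6167, 0.0341, 0.1763]
tcp_rot: [0.369, -3.119, 0.0]
contact_force: [0.5, -0.2, -0.5]
opening: 0.07
grip_force: 0.0
[0.61670592 0.03409673 0.17634013] 103.50327034271058
red [498 193  14  36 360] [505.8 211.6] [0.5805 0.2832 0.04  ]
brass [240 164  33  38 981] [256.  182.9] [0.6098 0.0341 0.04  ]
brass [  0 215  48  31 522] [ 20.9 229.1] [ 0.7128 -0.1867  0.04  ]
brass [117 253  23  51 564] [125.8 278.3] [ 0.7455 -0.0769  0.04  ]
brass [370 253  22  51 553] [383.  278.3] [0.6811 0.1917 0.04  ]
brass [ 194  314  318   16 4046] [365.2 322.9] [0.7405 0.1929 0.04  ]
```

View pics/w4.png

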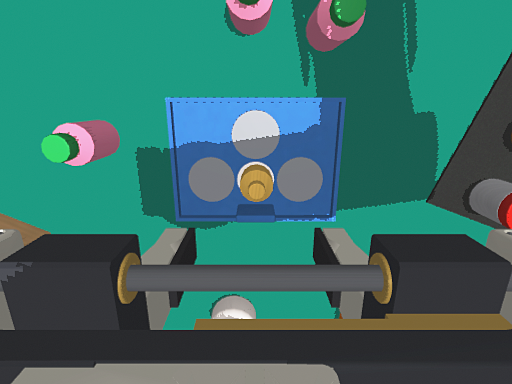

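The empty caddy is in view: pads at (211,179), (299,179) and (256,134), nozzle spout top at (257,188). I'll compute their positions.

```bash
python3 - <<'E'
from h import *
from rig import r
c=dict(np.load("w4.npz"));im=cv2.imread("pics/w4.png")[:,:,::-1].copy();h=cv2.cvtColor(im,cv2.COLOR_RGB2HSV)
m=cv2.inRange(h,(0,0,70),(180,60,255));m[:,:150]=0;m[:,345:]=0;m[:105]=0;m[222:]=0
n,l,st,ce=cv2.connectedComponentsWithStats(m)
for i in range(1,n):
    if st[i][4]>300:
        (u,v),ax,_=cv2.fitEllipse(cv2.convexHull(np.argwhere(l==i)[:,::-1].astype(np.float32)))
        print(st[i],round(u,1),round(v,1),plane(c,(u,v),.0055).round(4))
print("spout top",plane(c,(257,188),.051).round(4))
# pad height from two views: scene camera now
a=r.calibration("scene");sc=r.read_camera("scene");h=cv2.cvtColor(sc,cv2.COLOR_RGB2HSV)
m=cv2.inRange(h,(0,0,70),(180,60,255));m[:,:205]=0;m[:,295:]=0;m[:200]=0;m[258:]=0
n,l,st,ce=cv2.connectedComponentsWithStats(m)
for i in range(1,n):
    if st[i][4]>60: print("scene",st[i],ce[i].round(1),plane(a,ce[i],.0055).round(4))
q=blobs(sc,"brass",40,(235,215,270,255));print([ (b[0],b[1]) for b in q])
E
```

```text
[ 232  110   48   49 1811] 255.1 134.0 [0.5681 0.0232 0.0055]
[ 189  157   45   45 1576] 211.0 178.9 [ 0.6259 -0.0121  0.0055]
[ 277  157   46   44 1577] 299.3 178.9 [0.6035 0.0811 0.0055]
spout top [0.6115 0.0354 0.051 ]
scene [238 213  21  17 226] [247.9 219.3] [0.5687 0.0225 0.0055]
scene [262 227  21  18 297] [271.8 235.9] [0.6074 0.0813 0.0055]
scene [218 231  22  18 308] [228.3 239.9] [ 0.6295 -0.0119  0.0055]
[(array([243, 223,  15,  17, 213], dtype=int32), array([250.2, 231.8]))]
```

```bash
python3 -m inch '[[[0.6,-0.2,0,-3,0,0,0],[0.6,-0.2,0,-6,0,0,0],[0.6,-0.2,0,-9,0,0,0],[0.6,-0.2,0,-12,0,0,0],[0.6,-0.2,0,-13.3,0,0,0],[0.6,-0.2,0,-13.5,0,0,0],[0.6,-0.2,0,-13.5,0,0,0]]]'
python3 -m inch '[[[-1,0,0,0,0,0,0],[-1,0,0,0,0,0,0],[-1,0,0,0,0,0,0],[-1,0,0,0,0,0,0],[-1,0,0,0,0,0,0],[-1,0,0,0,0,0,0],[-1,0,0,0,0,0,0],[-1,0,0,0,0,0,0],[-1,0,0,0,0,0,0]]]'
python3 - <<'E'
from h import *
from rig import r
HSV["black"]=((0,0,0),(180,110,80))
im=cv2.imread("pics/scene0.png")[:,:,::-1].copy();si=cv2.imread("pics/side0.png")[:,:,::-1].copy()
a,b=r.calibration("scene"),r.calibration("side")
e=[]
for i,roi in((im,(95,170,135,202)),(si,(280,145,315,168))):
    p=max(blobs(i,"black",20,roi),key=lambda b:b[0][4])[2];e.append(cv2.fitEllipse(cv2.convexHull(p.astype(np.float32))));print(e[-1],p.min(0),p.max(0))
print(plane(a,e[0][0],.018),plane(b,e[1][0],.018),tri(a,e[0][0],b,e[1][0]))
E
```

```text
clock: 19.22
eef_pos: [0.6144, 0.0342, 0.0408]
tcp_rot: [0.374, -3.117, 0.001]
contact_force: [-0.3, 0.5, 0.3]
opening: 0.0701
grip_force: 0.0
clock: 19.97
eef_pos: [0.6149, 0.0344, 0.042]
tcp_rot: [-0.373, 3.119, -0.0]
contact_force: [-1.9, 0.7, 4.9]
opening: 0.0326
grip_force: 30.0
((115.35101318359375, 188.64785766601562), (18.432353973388672, 23.897480010986328), 71.5049819946289) [104 180] [127 198]
((293.4392395019531, 157.95469665527344), (6.9076433181762695, 14.847442626953125), 94.20904541015625) [286 155] [300 161]
[ 0.52516943 -0.30593461  0.018     ] [ 0.51799292 -0.30074903  0.018     ] (array([ 0.52091306, -0.30912484,  0.01364025]), np.float64(0.0012885824182328007))
```

```bash
python3 -m inch '[[[-1,0,0,3,0,0,0],[-1,0,0,6,0,0,0],[-1,0,0,9,0,0,0],[-1,0,-1,12,0,0,0],[-1,-1,-4,13,0,0,0],[-1,-2,-8,13,0,0,0],[-1,-3,-12,13,0,0,0],[-1,-4,-16,13,0,0,0],[-1,-5,-20,13,0,0,0],[-1,-5.5,-22,13,0,0,0]]]'
python3 -m inch '[[[-1,-1,-4,0,0,0,0],[-1,-2,-8,0,0,0,0],[-1,-3.8,-11.9,0,0,0,0],[-1,-3.8,-11.9,0,0,0,0],[-1,-3.8,-11.9,0,0,0,0],[-1,-3.8,-11.9,0,0,0,0]]]'
python3 - <<'E'
from h import *
from rig import r
s=r.get_state();c=r.calibration("wrist");im=r.read_camera("wrist");print(s["eef_pos"],s["q"].round(2))
cv2.imwrite("pics/w5.png",im[:,:,::-1]);np.savez("w5.npz",**c)
E
```

```text
clock: 20.8
eef_pos: [0.5579, -0.1889, 0.1713]
tcp_rot: [0.37, -3.119, -0.0]
contact_force: [0.3, 1.0, -0.3]
opening: 0.0327
grip_force: 30.0
clock: 21.3
eef_pos: [0.5213, -0.3049, 0.1712]
tcp_rot: [0.37, -3.119, -0.001]
contact_force: [0.2, -0.3, -0.1]
opening: 0.0327
grip_force: 30.0
[ 0.52133802 -0.30490149  0.17115926] [-0.21  0.3  -0.26 -0.   -1.01 -1.13]
```

View pics/w5.png

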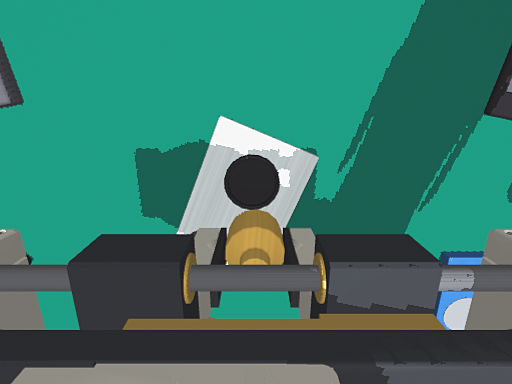

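The cup is at (252,181), nearly under the held nozzle at (255,235).

```bash
python3 - <<'E'
from h import *
from rig import r
c=dict(np.load("w5.npz"));im=cv2.imread("pics/w5.png")[:,:,::-1].copy();HSV["black"]=((0,0,0),(180,110,60))
p=max(blobs(im,"black",200,(215,145,290,212)),key=lambda b:b[0][4])[2];e=cv2.fitEllipse(cv2.convexHull(p.astype(np.float32)));print(e)
for z in(.016,.02):print(plane(c,e[0],z).round(4))
print(tri(c,e[0],r.calibration("scene"),(115.35,188.65)))
E
```

```text
((251.3761444091797, 181.75863647460938), (54.130680084228516, 54.778785705566406), 78.88780212402344)
[ 0.5193 -0.3084  0.016 ]
[ 0.5183 -0.3086  0.02  ]
(array([ 0.52051691, -0.30869804,  0.01256869]), np.float64(0.0010807574499291234))
```

```bash
python3 -m inch '[[[-1,-0.2,-0.4,-3,0,0,0],[-1,-0.2,-0.4,-6,0,0,0],[-1,-0.2,-0.4,-9,0,0,0],[-1,-0.2,-0.4,-11,0,0,0],[-1,-0.2,-0.4,-12,0,0,0],[-1,-0.2,-0.4,-12,0,0,0],[-1,-0.2,-0.4,-12,0,0,0]]]'
python3 -m inch '[[[-1,0,0,-0.1,0,0,0],[-1,0,0,-0.1,0,0,0],[-1,0,0,-0.1,0,0,0]]]';python3 -m inch '[[[-1,0,0,-0.1,0,0,0],[-1,0,0,-0.1,0,0,0],[-1,0,0,-0.1,0,0,0]]]'
```

```text
clock: 21.93
eef_pos: [0.5206, -0.3078, 0.0516]
tcp_rot: [0.376, -3.119, 0.0]
contact_force: [-0.2, -0.5, -0.1]
opening: 0.0331
grip_force: 30.0
clock: 22.18
eef_pos: [0.5203, -0.3086, 0.0514]
tcp_rot: [-0.373, 3.118, -0.001]
contact_force: [0.4, -0.5, 0.1]
opening: 0.0326
grip_force: 30.0
clock: 22.43
eef_pos: [0.5198, -0.3087, 0.0498]
tcp_rot: [-0.372, 3.119, -0.0]
contact_force: [-0.0, -0.7, -1.0]
opening: 0.033
grip_force: 30.0
```

```bash
python3 -m inch '[[[-1,0,0,-0.1,0,0,0],[-1,0,0,-0.1,0,0,0],[-1,0,0,-0.1,0,0,0]]]';python3 -m inch '[[[-1,0,0,-0.1,0,0,0],[-1,0,0,-0.1,0,0,0],[-1,0,0,-0.1,0,0,0]]]'
```

```text
clock: 22.68
eef_pos: [0.5196, -0.3087, 0.0485]
tcp_rot: [0.372, -3.119, -0.0]
contact_force: [-0.4, 0.1, -0.2]
opening: 0.0331
grip_force: 30.0
clock: 22.93
eef_pos: [0.5198, -0.3087, 0.0482]
tcp_rot: [-0.373, 3.119, -0.0]
contact_force: [-1.3, 1.9, 5.7]
opening: 0.0327
grip_force: 30.0
```

```bash
python3 -m inch '[[[0.2,0,0,0.05,0,0,0],[0.2,0,0,0.05,0,0,0],[0.2,0,0,0.05,0,0,0],[0.2,0,0,2,0,0,0],[0.3,0,0,5,0,0,0],[0.4,0,0,9,0,0,0],[0.4,0,0,13,0,0,0],[0.4,0,0,13,0,0,0]]]'
python3 - <<'E'
from h import *
from rig import r
s=r.get_state();im=r.read_camera("wrist");print(s["eef_pos"])
cv2.imwrite("pics/w6.png",cv2.resize(im[100:260,150:360],None,fx=2,fy=2)[:,:,::-1])
E
```

```text
clock: 23.6
eef_pos: [0.5236, -0.3105, 0.1862]
tcp_rot: [-0.374, 3.109, -0.01]
contact_force: [1.2, -0.4, 1.2]
opening: 0.061
grip_force: 0.0
[ 0.52355925 -0.31047244  0.18620788]
```

View pics/w6.png

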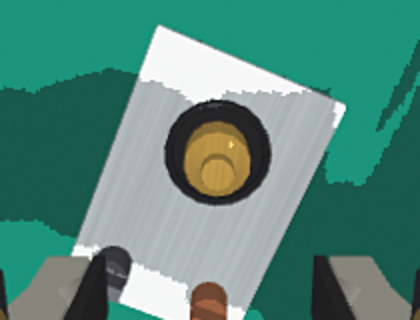

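The nozzle stands upright in the cup (crop 217,155, ring around it even). Next, return the containers, bottle first since the tool yaw already matches.

```bash
python3 -m inch '[[[0.4,-0.5,3,0,0,0,0],[0.4,-1,7,0,0,0,0],[0.4,-1.5,11,0,0,0,0],[0.4,-2,15,0,0,0,0],[0.4,-2.5,19,0,0,0,0],[0.4,-3,23,0,0,0,0],[0.4,-3.5,27,0,0,0,0],[0.4,-4,31,0,0,0,0],[0.4,-4.5,34,0,0,0,0],[0.4,-4.5,35,0,0,0,0]]]'
python3 -m inch '[[[0.4,-0.5,3,0,0,0,0],[0.4,-1.2,7,0,0,0,0],[0.4,-2,11,0,0,0,0],[0.4,-2.8,15,0,0,0,0],[0.4,-3.6,19,0,0,0,0],[0.4,-4.4,23,0,0,0,0],[0.4,-5.5,26,0,0,0,0],[0.4,-5.5,27,0,0,0,0],[0.4,-5.5,27,0,0,0,0],[0.4,-5.5,27,0,0,0,0]]]'
python3 - <<'E'
from h import *
from rig import r
s=r.get_state();c=r.calibration("wrist");im=r.read_camera("wrist")
Y=R.from_rotvec(s["tcp_rot"]).as_matrix()[:,1];print(s["eef_pos"],s["contact_force"],np.degrees(np.arctan2(Y[1],Y[0])))
for col,z in(("red",.05),("green",.074),("yellow",.053)):
    for st,ce,p in blobs(im,col,80): print(col,st,ce,plane(c,ce,z).round(4))
E
```

```text
clock: 24.48
eef_pos: [0.4738, 0.0444, 0.1773]
tcp_rot: [-0.376, 3.119, 0.001]
contact_force: [0.0, -0.3, 0.6]
opening: 0.0613
grip_force: 0.0
clock: 25.32
eef_pos: [0.4195, 0.3111, 0.1768]
tcp_rot: [0.374, -3.118, 0.002]
contact_force: [0.0, -1.5, 0.1]
opening: 0.0615
grip_force: 0.0
[0.41945266 0.31108805 0.1767917 ] [ 0.0350345  -1.48422799  0.08678404] 103.67307200101035
red [184 301  40  18 549] [203.2 310.8] [0.5619 0.289  0.05  ]
green [243 188  26  29 608] [255.5 202.1] [0.4205 0.3123 0.074 ]
yellow [287 226  21  38 285] [298.3 247.2] [0.4632 0.3663 0.053 ]
yellow [206 244  40  21 653] [226.2 255.6] [0.4892 0.299  0.053 ]
yellow [263 292  19  24 200] [271.8 303.1] [0.5327 0.3575 0.053 ]
```

```bash
python3 -m inch '[[[0.4,0,0,-3,0,0,0],[0.4,0,0,-6,0,0,0],[0.4,0,0,-9,0,0,0],[0.4,0,0,-12,0,0,0],[0.4,0,0,-12.9,0,0,0],[0.4,0,0,-12.9,0,0,0],[0.4,0,0,-12.9,0,0,0]]]'
python3 -m inch '[[[-1,0,0,0,0,0,0],[-1,0,0,0,0,0,0],[-1,0,0,0,0,0,0],[-1,0,0,0,0,0,0],[-1,0,0,0,0,0,0],[-1,0,0,0,0,0,0],[-1,0,0,0,0,0,0]]]'
```

```text
clock: 25.95
eef_pos: [0.4203, 0.3107, 0.0491]
tcp_rot: [0.371, -3.119, 0.001]
contact_force: [0.1, 0.3, 0.7]
opening: 0.0612
grip_force: 0.0
clock: 26.53
eef_pos: [0.42, 0.3119, 0.0495]
tcp_rot: [-0.373, 3.118, 0.002]
contact_force: [-1.5, -0.2, 7.2]
opening: 0.0373
grip_force: 30.0
```

```bash
python3 -m inch '[[[-1,0,0,3,0,0,0],[-1,0,0,6,0,0,0],[-1,0,0,9,0,0,0],[-1,1.3,-2.5,11,0,0,0],[-1,2.8,-5.5,12,0,0,0],[-1,4.5,-8.8,12,0,0,0],[-1,6.2,-12,12,0,0,0],[-1,7.8,-15.3,12,0,0,0],[-1,9.5,-18,12,0,0,0],[-1,10,-19,12,0,0,0]]]'
python3 -m inch '[[[-1,1.3,-2.5,0,0,0,0],[-1,2.8,-5.5,0,0,0,0],[-1,4.8,-9.9,0,0,0,0],[-1,4.8,-9.9,0,0,0,0],[-1,4.8,-9.9,-3,0,0,0],[-1,4.8,-9.9,-6,0,0,0],[-1,4.8,-9.9,-9,0,0,0],[-1,4.8,-9.9,-11,0,0,0],[-1,4.8,-9.9,-11.3,0,0,0],[-1,4.8,-9.9,-11.3,0,0,0]]]'
python3 -m inch '[[[-1,0,0,0,0,0,0],[-1,0,0,0,0,0,0]]]'
```

```text
clock: 27.37
eef_pos: [0.5208, 0.1184, 0.1686]
tcp_rot: [0.37, -3.12, 0.001]
contact_force: [0.2, 0.3, -1.1]
opening: 0.0375
grip_force: 30.0
clock: 28.2
eef_pos: [0.5669, 0.0222, 0.0545]
tcp_rot: [0.373, -3.116, 0.001]
contact_force: [-1.4, 0.4, -1.0]
opening: 0.0371
grip_force: 30.0
clock: 28.37
eef_pos: [0.5688, 0.0228, 0.0572]
tcp_rot: [-0.373, 3.117, 0.001]
contact_force: [-0.5, -0.4, -1.0]
opening: 0.0376
grip_force: 30.0
```

```bash
python3 -m inch '[[[-1,-0.1,0,-0.4,0,0,0],[-1,-0.1,0,-0.4,0,0,0],[-1,-0.1,0,-0.4,0,0,0]]]';python3 -m inch '[[[-1,0,0,-0.1,0,0,0],[-1,0,0,-0.1,0,0,0],[-1,0,0,-0.1,0,0,0]]]';python3 -m inch '[[[-1,0,0,-0.1,0,0,0],[-1,0,0,-0.1,0,0,0],[-1,0,0,-0.1,0,0,0]]]'
```

```text
clock: 28.62
eef_pos: [0.5668, 0.0224, 0.0521]
tcp_rot: [-0.372, 3.119, 0.0]
contact_force: [-0.0, 0.4, -1.1]
opening: 0.037
grip_force: 30.0
clock: 28.87
eef_pos: [0.567, 0.0224, 0.0516]
tcp_rot: [-0.373, 3.118, 0.0]
contact_force: [-2.3, 0.2, 6.5]
opening: 0.0372
grip_force: 30.0
clock: 29.12
eef_pos: [0.5671, 0.0224, 0.0515]
tcp_rot: [-0.373, 3.118, -0.0]
contact_force: [-6.0, 1.2, 15.7]
opening: 0.0372
grip_force: 30.0
```

```bash
python3 -m inch '[[[-1,0,0,0.15,0,0,0],[0.2,0,0,0.15,0,0,0],[0.2,0,0,0.15,0,0,0],[0.2,0,0,0.15,0,0,0],[0.2,0,0,0.2,0,0,0],[0.2,0,0,3,0,0,0],[0.4,0,0,7,0,0,0],[0.4,0,0,10,0,0,3],[0.5,-0.7,3,13,0,0,10],[0.5,-1.4,6,13,0,0,17]]]'
python3 -m inch '[[[0.5,-0.7,3,0,0,0,7],[0.5,-1.4,6,0,0,0,14],[0.5,-2.1,9,0,0,0,21],[0.5,-2.8,12,0,0,0,28],[0.5,-3.5,15,0,0,0,35],[0.5,-4.2,18,0,0,0,42],[0.5,-5,21,0,0,0,49],[0.5,-5.2,22,0,0,0,56],[0.5,-5.2,22,0,0,0,63],[0.5,-5.2,22,0,0,0,70]]]'
python3 -m inch '[[[0.5,0,0,0,0,0,3],[0.5,0,0,0,0,0,3]]]'
python3 - <<'E'
from h import *
from rig import r
s=r.get_state();c=r.calibration("wrist");im=r.read_camera("wrist")
Y=R.from_rotvec(s["tcp_rot"]).as_matrix()[:,1];print(s["eef_pos"],s["contact_force"],np.degrees(np.arctan2(Y[1],Y[0])))
for col,z in(("red",.05),("green",.074),("yellow",.053)):
    for st,ce,p in blobs(im,col,80): print(col,st,ce,plane(c,ce,z).round(4))
E
```

```text
clock: 29.95
eef_pos: [0.5556, 0.0827, 0.1856]
tcp_rot: [-0.833, 3.02, 0.0]
contact_force: [1.0, 0.8, 0.2]
opening: 0.065
grip_force: 0.0
clock: 30.78
eef_pos: [0.5003, 0.3034, 0.1791]
tcp_rot: [2.425, -1.996, -0.0]
contact_force: [0.4, 0.3, -0.7]
opening: 0.0662
grip_force: 0.0
clock: 30.95
eef_pos: [0.5006, 0.3025, 0.1793]
tcp_rot: [2.471, -1.939, -0.0]
contact_force: [-0.6, 0.1, 0.2]
opening: 0.0659
grip_force: 0.0
[0.50058791 0.30248951 0.17926883] [-0.63759121  0.08693441  0.19889865] -166.22125358088226
red [ 155  138   48   47 1720] [178.6 160.6] [0.5741 0.2908 0.05  ]
yellow [   0    0   42  184 2268] [ 23.7 101.7] [0.711  0.2711 0.053 ]
yellow [ 233  168   43   44 1485] [254.  189.8] [0.5002 0.3006 0.053 ]
yellow [167 212 108  45 856] [220.6 234.1] [0.5213 0.3526 0.053 ]
```

```bash
python3 -m inch '[[[0.2,0,-0.1,-3,0,0,0],[0.2,0,-0.1,-6,0,0,0],[0.2,0,-0.1,-8,0,0,0],[0.2,0,-0.1,-10,0,0,0],[0.2,0,-0.1,-12,0,0,0],[0.2,0,-0.1,-12.7,0,0,0],[0.2,0,-0.1,-12.7,0,0,0]]]'
python3 -m inch '[[[-1,0,0,0,0,0,0],[-1,0,0,0,0,0,0],[-1,0,0,0,0,0,0],[-1,0,0,0,0,0,0],[-1,0,0,0,0,0,0],[-1,0,0,0,0,0,0]]]'
```

```text
clock: 31.58
eef_pos: [0.4999, 0.3002, 0.0507]
tcp_rot: [2.464, -1.943, -0.0]
contact_force: [1.4, 0.1, 0.4]
opening: 0.0523
grip_force: 0.0
clock: 32.08
eef_pos: [0.5014, 0.302, 0.0539]
tcp_rot: [-2.468, 1.941, -0.001]
contact_force: [-1.2, -0.0, 7.1]
opening: 0.0393
grip_force: 30.0
```

```bash
python3 -m inch '[[[-1,0,0,3,0,0,0],[-1,0,0,6,0,0,0],[-1,0,0,9,0,0,0],[-1,1.2,-3,11,0,0,0],[-1,2.4,-6,12,0,0,0],[-1,3.8,-9.5,12,0,0,0],[-1,5.2,-13,12,0,0,0],[-1,6.4,-16,12,0,0,0],[-1,7.6,-19,12,0,0,0],[-1,8.5,-21,12,0,0,0]]]'
python3 -m inch '[[[-1,1.2,-3,0,0,0,0],[-1,2.4,-6,0,0,0,0],[-1,4.1,-10.3,0,0,0,0],[-1,4.1,-10.3,0,0,0,0],[-1,4.1,-10.3,-3,0,0,0],[-1,4.1,-10.3,-6,0,0,0],[-1,4.1,-10.3,-9,0,0,0],[-1,4.1,-10.3,-10.8,0,0,0],[-1,4.1,-10.3,-11.2,0,0,0],[-1,4.1,-10.3,-11.2,0,0,0]]]'
python3 -m inch '[[[-1,0,0,0,0,0,0],[-1,0,0,0,0,0,0]]]'
```

```text
clock: 32.92
eef_pos: [0.5859, 0.0888, 0.1727]
tcp_rot: [2.468, -1.944, -0.0]
contact_force: [-0.7, 0.8, -1.4]
opening: 0.0393
grip_force: 30.0
clock: 33.75
eef_pos: [0.6258, -0.0119, 0.0593]
tcp_rot: [2.467, -1.941, -0.003]
contact_force: [-0.2, -0.2, -0.2]
opening: 0.0393
grip_force: 30.0
clock: 33.92
eef_pos: [0.6279, -0.0113, 0.0623]
tcp_rot: [-2.468, 1.941, -0.003]
contact_force: [0.1, 0.1, -0.9]
opening: 0.0394
grip_force: 30.0
```

```bash
python3 -m inch '[[[-1,0,0,-0.3,0,0,0],[-1,0,0,-0.3,0,0,0],[-1,0,0,-0.3,0,0,0]]]';python3 -m inch '[[[-1,0,0,-0.1,0,0,0],[-1,0,0,-0.1,0,0,0],[-1,0,0,-0.1,0,0,0]]]';python3 -m inch '[[[-1,0,0,-0.1,0,0,0],[-1,0,0,-0.1,0,0,0],[-1,0,0,-0.1,0,0,0]]]'
```

```text
clock: 34.17
eef_pos: [0.627, -0.0115, 0.0583]
tcp_rot: [-2.469, 1.942, -0.001]
contact_force: [-0.1, 0.2, -0.5]
opening: 0.0393
grip_force: 30.0
clock: 34.42
eef_pos: [0.6267, -0.0117, 0.0566]
tcp_rot: [2.469, -1.942, -0.0]
contact_force: [-0.5, -0.4, -1.2]
opening: 0.0393
grip_force: 30.0
clock: 34.67
eef_pos: [0.6268, -0.0117, 0.0559]
tcp_rot: [-2.469, 1.942, -0.0]
contact_force: [-1.6, -0.4, 4.0]
opening: 0.0391
grip_force: 30.0
```

```bash
python3 -m inch '[[[0.2,0,0,0.05,0,0,0],[0.2,0,0,0.05,0,0,0],[0.2,0,0,0.05,0,0,0],[0.2,0,0,2.5,0,0,0],[0.2,0,0,6,0,0,0],[0.4,0,0,9,0,0,0],[0.4,-0.5,3,12,0,0,0],[0.4,-1,6.5,12,0,0,0],[0.4,-1.5,10,12,0,0,0],[0.4,-2,12,12,0,0,0]]]'
python3 -m inch '[[[0.4,-0.6,3.5,0,0,0,0],[0.4,-1.2,7,0,0,0,0],[0.4,-1.8,10.5,0,0,0,0],[0.4,-2.4,14,0,0,0,0],[0.4,-3,17,0,0,0,0],[0.4,-3.2,18.3,0,0,0,0],[0.4,-3.2,18.3,0,0,0,0],[0.4,-3.2,18.3,0,0,0,0]]]'
python3 - <<'E'
from h import *
from rig import r
s=r.get_state();c=r.calibration("wrist");im=r.read_camera("wrist")
print(s["eef_pos"],s["contact_force"])
for st,ce,p in blobs(im,"red",80): print(st,ce,plane(c,ce,.05).round(4))
E
```

```text
clock: 35.5
eef_pos: [0.6068, 0.1111, 0.1764]
tcp_rot: [-2.468, 1.94, -0.001]
contact_force: [1.1, -0.5, -0.1]
opening: 0.0611
grip_force: 0.0
clock: 36.17
eef_pos: [0.5743, 0.2918, 0.1751]
tcp_rot: [2.47, -1.94, -0.0]
contact_force: [1.0, -0.6, -0.2]
opening: 0.0615
grip_force: 0.0
[0.57432565 0.29179572 0.17510938] [ 1.00514799 -0.59527629 -0.15650141]
[ 231  168   46   46 1621] [253.8 191. ] [0.574  0.2908 0.05  ]
```

```bash
python3 -m inch '[[[0.4,0,-0.1,-3,0,0,0],[0.4,0,-0.1,-6,0,0,0],[0.4,0,-0.1,-8,0,0,0],[0.4,0,-0.1,-10,0,0,0],[0.4,0,-0.1,-12,0,0,0],[0.4,0,-0.1,-12.6,0,0,0],[0.4,0,-0.1,-12.6,0,0,0]]]'
python3 -m inch '[[[-1,0,0,0,0,0,0],[-1,0,0,0,0,0,0],[-1,0,0,0,0,0,0],[-1,0,0,0,0,0,0],[-1,0,0,0,0,0,0],[-1,0,0,0,0,0,0]]]'
```

```text
clock: 36.8
eef_pos: [0.5741, 0.2883, 0.0478]
tcp_rot: [2.465, -1.942, -0.001]
contact_force: [0.2, 0.6, -0.0]
opening: 0.0614
grip_force: 0.0
clock: 37.3
eef_pos: [0.5753, 0.2907, 0.051]
tcp_rot: [-2.468, 1.941, -0.001]
contact_force: [-0.3, -1.1, 6.8]
opening: 0.0419
grip_force: 30.0
```

```bash
python3 -m inch '[[[-1,0,0,3,0,0,0],[-1,0,0,6,0,0,0],[-1,0,0,9,0,0,0],[-1,0.4,-3,11,0,0,0],[-1,0.9,-6.5,12,0,0,0],[-1,1.5,-10,12,0,0,0],[-1,2,-13.5,12,0,0,0],[-1,2.5,-17,12,0,0,0],[-1,3,-20,12,0,0,0],[-1,3,-20.9,12,0,0,0]]]'
python3 -m inch '[[[-1,0,0,0,0,0,0],[-1,0,0,0,0,0,0],[-1,0,0,-3,0,0,0],[-1,0,0,-6,0,0,0],[-1,0,0,-9,0,0,0],[-1,0,0,-11,0,0,0],[-1,0,0,-11.4,0,0,0],[-1,0,0,-11.4,0,0,0],[-1,0,0,-11.4,0,0,0]]]'
python3 -m inch '[[[-1,0,0,-0.1,0,0,0],[-1,0,0,-0.1,0,0,0],[-1,0,0,-0.1,0,0,0]]]';python3 -m inch '[[[-1,0,0,-0.1,0,0,0],[-1,0,0,-0.1,0,0,0],[-1,0,0,-0.1,0,0,0]]]'
```

```text
clock: 38.13
eef_pos: [0.6045, 0.0777, 0.1696]
tcp_rot: [2.466, -1.945, -0.0]
contact_force: [-0.2, 0.9, -1.5]
opening: 0.0422
grip_force: 30.0
clock: 38.88
eef_pos: [0.605, 0.0825, 0.0558]
tcp_rot: [-2.471, 1.941, -0.0]
contact_force: [-0.6, -0.4, -1.5]
opening: 0.0425
grip_force: 30.0
clock: 39.13
eef_pos: [0.6051, 0.0817, 0.0553]
tcp_rot: [-2.469, 1.941, -0.001]
contact_force: [-0.3, 0.6, -1.3]
opening: 0.0424
grip_force: 30.0
clock: 39.38
eef_pos: [0.6048, 0.0813, 0.0537]
tcp_rot: [-2.469, 1.942, -0.0]
contact_force: [-0.5, -0.2, -1.3]
opening: 0.0422
grip_force: 30.0
```

```bash
python3 -m inch '[[[-1,0,0,-0.1,0,0,0],[-1,0,0,-0.1,0,0,0],[-1,0,0,-0.1,0,0,0]]]';python3 -m inch '[[[-1,0,0,-0.1,0,0,0],[-1,0,0,-0.1,0,0,0],[-1,0,0,-0.1,0,0,0]]]';python3 -m inch '[[[-1,0,0,-0.1,0,0,0],[-1,0,0,-0.1,0,0,0],[-1,0,0,-0.1,0,0,0]]]'
```

```text
clock: 39.63
eef_pos: [0.6049, 0.0813, 0.0528]
tcp_rot: [-2.469, 1.942, -0.0]
contact_force: [0.1, -0.7, 0.8]
opening: 0.0421
grip_force: 30.0
clock: 39.88
eef_pos: [0.605, 0.0813, 0.0526]
tcp_rot: [-2.469, 1.942, -0.001]
contact_force: [-2.3, 0.7, 8.6]
opening: 0.0416
grip_force: 30.0
clock: 40.13
eef_pos: [0.6053, 0.0814, 0.0524]
tcp_rot: [-2.469, 1.941, -0.002]
contact_force: [-4.4, -0.5, 14.6]
opening: 0.0421
grip_force: 30.0
```

```bash
python3 -m inch '[[[-1,0,0,0.15,0,0,0],[0.2,0,0,0.15,0,0,0],[0.2,0,0,0.15,0,0,0],[0.2,0,0,0.2,0,0,0],[0.2,0,0,3,0,0,0],[0.2,0,0,7,0,0,0],[0.3,0,0,11,0,0,0],[0.3,-0.5,3,15,0,0,0],[0.3,-1,7,17,0,0,0],[0.3,-1,10,17,0,0,0]]]'
python3 -m inch '[[[0.3,-1,3,0,0,0,0],[0.3,-3,6,2,0,0,0],[0.3,-5,9,2,0,0,0],[0.3,-7,12,2,0,0,0],[0.3,-7,13,2,0,0,0],[0.3,-7,13,2,0,0,0]]]'
python3 - <<'E'
from h import *
from rig import r
im=r.read_camera("scene");cv2.imwrite("pics/scene9.png",cv2.resize(im[130:270,60:440],None,fx=2.1,fy=2.1)[:,:,::-1])
im2=r.read_camera("side");a,b=r.calibration("scene"),r.calibration("side")
cv2.imwrite("pics/side9.png",cv2.resize(im2[130:330,120:330],None,fx=2.5,fy=2.5)[:,:,::-1])
for col,z,r1 in(("yellow",.052,(205,200,295,262)),("red",.05,(205,200,295,262)),("green",.074,(205,190,295,262))):
    for st,ce,p in blobs(im,col,40,r1): print(col,st,ce,plane(a,ce,z).round(4))
E
```

```text
clock: 40.97
eef_pos: [0.5961, 0.182, 0.2259]
tcp_rot: [-2.462, 1.941, -0.005]
contact_force: [1.7, 0.0, 0.6]
opening: 0.0573
grip_force: 0.0
clock: 41.47
eef_pos: [0.5238, 0.3139, 0.2404]
tcp_rot: [-2.472, 1.938, 0.0]
contact_force: [0.2, -0.2, 0.1]
opening: 0.0568
grip_force: 0.0
yellow [218 218  18  19 274] [226.7 227. ] [ 0.6284 -0.0125  0.052 ]
red [264 215  18  18 255] [272.5 223.4] [0.6061 0.0819 0.05  ]
green [242 195  11  12  99] [247.  200.4] [0.5695 0.0227 0.074 ]
```

View pics/scene9.png

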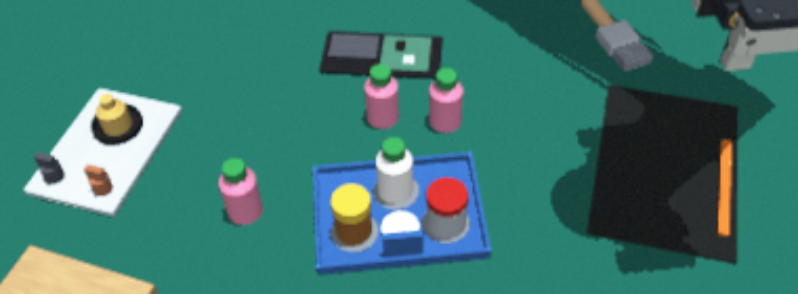

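View pics/side9.png

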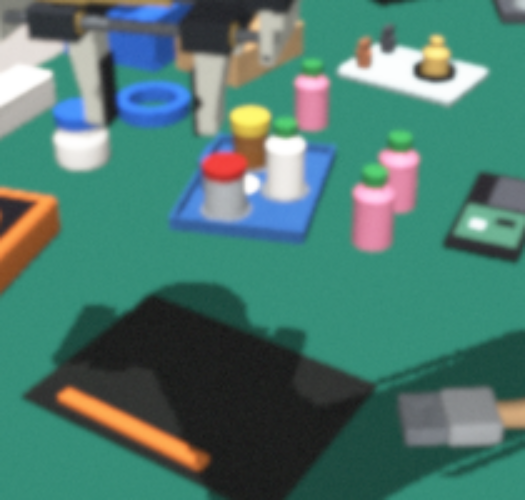

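Both final views agree. Jar (352,210), bottle (394,175) and tin (446,205) stand upright on their own pads, within about 1 mm of where they started. The nozzle stands in the cup at (113,118), and the phone, spudger and decoys are untouched.

```bash
python3 -c "
from rig import r
print(r.finish_job())"
```

```text
the job is handed in; nothing more can be done
None
```

The job is handed in: the nozzle stands in the black cup, and the jar, bottle and tin are upright on their original pads, done in the order asked in about 42 s with the phone and spudger left where they lay.

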